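# Wind up the fixture stud and rock the angle gauge to its mark

## Task

Turn the red handwheel clockwise until its white line points at the yellow post, which winds the brass stud up. Then pick up the blue angle gauge by its black grip and stand it level, by the middle of its foot, on the stud so that the stud is pressed down a little; from there rock it on the stud until its hanging black pointer settles on the red mark. Finish while holding the gauge like that, still, with the sprung stud pressed part way but not bottomed, and leave everything else on the bench where it is.

Things in the scene. Friction and masses are not known exactly. Their poses are not given: they have to be found in the camera images.
- fixture: Aluminium plate fixed on the bench, 130 (x) x 310 (y) x 12 mm, origin under its centre. Red handwheel on a column, axis at y = +85 mm; steel jack housing (radius 25 mm, top 44 mm above the bench) at y = -85 mm, a brass stud standing out of it; 30 mm high gear case between. Yellow post (12 mm square, 55 mm tall) at x = +66, y = +85 mm: the wheel's set mark.
- wheel (a joint): Turn of the handwheel, rad, growing CLOCKWISE seen from above, range 0 to 3.5; starts at 0 to 0.6. At value q its white line points along fixture yaw + 3.0 - q (counter-clockwise from above), so at 3.0 it points at the yellow post (fixture +x). Stays where left (friction 0.2 N m). Each radian lifts the stud 7 mm.
- wheel_grip (a point): On the wheel's axis, 80 mm above the bench, in the grip bar that runs straight across the wheel: 92 mm long, 16 mm wide, from 64 to 88 mm above the bench; the white line runs along its top from the centre to one end. Rim: ring of 100 mm diameter, 12 mm thick, centred 68 mm above the bench; sideways of the bar the gap is free to 44 mm from the axis.
- stud_top (a point): Highest point of the brass stud's lumpy head (two unequal domes, the higher of 13 mm radius), about 63 mm above the bench plus 7 mm per radian of wheel turn (84 mm at the set mark), when not pressed.
- stud (a joint): How far the sprung brass stud is pressed down, m: 0 free, 0.012 bottomed. It springs back; 0.9 N per mm after about 1 N of preload. The gauge's own weight (0.3 to 0.7 kg) presses it some 2 to 6 mm.
- gauge: Loose angle gauge, at the start standing on the bench: steel foot 40 (x) x 120 (y) x 12 mm, flat below; blue body 24 x 120 mm up to 110 mm; black grip 20 (x) x 24 (y) mm from 110 to 154 mm. Origin: centre of the underside, z up. Round white dial (92 mm across, centre 62 mm up) on its +x face, away from the robot (yaw -0.15 to 0.6 rad).
- gauge_pointer (a joint): Angle (rad) of the gauge's black hanging pointer about the gauge's x axis, 0 when the gauge is level. The pointer swings freely and hangs plumb, so this is minus the gauge's roll about its x axis; after a movement it swings at about 3 Hz and needs about 1.5 s to settle.
- gauge_bezel (a joint): Angle (rad) of the red mark on the dial about the gauge's x axis, 0 straight below the dial's centre, negative towards the gauge's -y end; fixed in a run, -0.45 to -0.22. The pointer is on the mark when gauge_pointer equals it: the gauge is rolled about its x axis by minus this value, +y end up, -y end down.
- pointer_tip (a point): Tip of the black pointer, 36 mm from the dial's centre.
- mark (a point): Middle of the red mark (a tick 6 mm wide, 18 mm long) on the dial, 36 mm from the dial's centre.
- hammer: Bystander, to be left alone: a claw-less hammer with wooden handle, 260 mm long, lying.
- wrench: Bystander, to be left alone: a flat steel spanner, 180 mm long, lying.
- flange: Bystander, to be left alone: an aluminium three-eared flange ring, 90 mm across, 8 mm thick, lying.
- square_tube: Bystander, to be left alone: an offcut of 50 mm square aluminium tube, 90 mm tall, standing.
- tube_stub: Bystander, to be left alone: an offcut of 42 mm round steel tube, 70 mm tall, standing.
- magnet: Bystander, to be left alone: a red right-angle welding magnet, 110 mm long, 26 mm thick, lying.
- spray_can: Bystander, to be left alone: a green and yellow can, 62 mm diameter, 170 mm tall, standing.
Mind the look-alikes: they are no part of the job. What is meant by the gauge is not green or orange, and is the larger of those in its own colour.

How it is judged:
By the outcome, as a careful person would: the job done as asked, in the order asked, and still so for the second after the job is handed in, while the arm keeps its last pose, push and grip.
It also fails if it takes over 67 s, if anything falls off the work surface, if the arm or the gripper's body presses on something with over 40 N, if the wrist force passes 120 N, or if a joint passes its speed limit or range.

## Robot

A 6-joint arm with a two-finger parallel gripper is mounted at the origin on the work surface. World frame = base frame: x ahead of the robot, y to its left, z up, the work surface at z = 0. Lengths are in m, angles in rad, forces in N, time in s.
With the tool pointing down it reaches from about 0.35 to 0.975 m from the base axis. Payload 4.9 kg.
Tool frame: the origin (TCP) lies midway between the tips of the shut fingers; the grasp point (between the pads) lies 19 mm behind it; z points along the fingers, y is the line along which they close (so a half turn about z gives the same grasp; the last joint's range is limited). The gripper opens to 85 mm and grips with 20 to 120 N. Pads are 22 mm wide; open, the fingers measure 114 mm over their backs; the gripper's body (76 mm by 85 mm) begins 54 mm behind the grasp point. The pads swing forward as they close: fully open they stand 13 mm farther back than shut.
Start: joints at [1.227, 0.053, 1.613, -0, 1.476, -0.119], TCP at [0.139, 0.609, 0.231] pointing down, gripper open.
Joint ranges: [-3.01, 3.01], [-1.01, 2.22], [0.06, 2.58], [-1.02, 4.17], [0.09, 2.62], [-3.14, 3.14]. Speed limits (rad/s): [2.57, 2.57, 3.14, 3.14, 3.14, 3.14].

## Interface

Orientations are given as [roll, pitch, yaw] about the fixed x, y, z axes, in that order (R = Rz(yaw) Ry(pitch) Rx(roll)).
In Python, from station import arm, vision gives the robot as it stands.
- The arm moves only by the tool arm_command, never from a script. Its argument "plan" is a list that holds one entry, the list of rows, each a list of 4 numbers: the shift along the world's x, y, z in cm, then the turn about the world's z in rad. In form: [[[x, y, z, twist], ...]]. A call has 1 to 10 rows; each row is the pose to reach, as a shift and turn from the pose commanded when the call began; what a row does not reach only later rows make up. A row lasts 1/12 s, in which the tool goes at most 41.7 mm and 7.16 degrees, less where a joint would pass 70% of its speed; a pose out of reach is approached as far as the arm can. A call with a gripper value outside its range is refused whole. "jaw" is the finger opening in cm, from 0 to 8.54, set as the call begins (left out, the last holds). The fingers move at their own pace and stop on an object; "grip_force" is the grip in N (left out, the last holds). Time passes only in rows, so rows that repeat a pose let the fingers close. It gives the time, the measured TCP pose, the force, the opening and the grip force at its end, in the units of the state.
- arm.read_state(): the state, without advancing time (a new reading comes with each control period).
- vision.camera(name): name is "scene" or "top" or "wrist"; returns the picture (480x640x3 uint8, blue, green, red); there is no depth.
- vision.camera_model(name): a dict with "mtx" (3x3 intrinsics, pixels), "origin" and "orientation" of the camera in the world; the wrist camera has in their place "hand_eye" (4x4, takes a point from camera to tool coordinates, whose origin is the TCP and whose axes are the flange's). Camera axes: x right, y down, z forward; pixel columns grow to the right and rows downward; lengths in m; the calibration is good to about 2 mm. A picture is of the moment at which its call begins: read the wrist's pose just before it. camera_model takes no time and is no camera call.
- arm.job_done(): hands the job in; it is judged then, once.
The state is a dict: "time_s": time; "joint_positions": joint angles; "dq": joint speeds; "effort": joint torques, N m; "ee_pos": TCP position; "tool_rot": TCP orientation; "wrist_force": force on the tool from outside, world axes, zero at the start; "torque": the same for the moment, N m; "grip_width": finger opening in m; "finger_force": force on a finger pad.
Only numpy, scipy, OpenCV 4.12 (cv2) and the standard library are available. Lean on these libraries where they do the work, as an engineer would, in place of code of your own. Each camera call takes 0.05 s, during which the arm holds its last target. There are 200 camera calls.

## Working session

There is one attempt and no reset: what is moved stays moved. The work goes in short steps, Python scripts to look and compute and a tool call to move; the robot and the scene stay as the last step left them, time stands still between calls to the robot, and variables do not carry over. Pictures are saved under pics/ and viewed, at most 10 in all, crops included, and the job is handed in when it is done.

Besides the shell and the picture viewer there is one more tool, called by a JSON object that holds its "name" and its "arguments". arm_command: Moves the arm, as the interface text tells. Its arguments: {"type":"object","properties":{"plan":{"type":"array"},"jaw":{"type":"number"},"grip_force":{"type":"number"}},"required":["plan"]}

```bash
mkdir -p pics; ls; python3 - <<'E'
from station import arm, vision
import cv2
for n in ("top","scene"):
    cv2.imwrite(f"pics/{n}0.png",vision.camera(n)); print(vision.camera_model(n))
print(arm.read_state())
E
```

```text
pics
{'mtx': array([[559.75802125,   0.        , 312.83931988],
       [  0.        , 559.75802125, 233.92239513],
       [  0.        ,   0.        ,   1.        ]]), 'origin': array([ 0.31248882, -0.01479707,  1.47585651]), 'orientation': array([-2.97981447,  0.00764624, -1.56622494])}
{'mtx': array([[601.61765554,   0.        , 328.47765632],
       [  0.        , 601.61765554, 248.70202757],
       [  0.        ,   0.        ,   1.        ]]), 'origin': array([ 1.54243637, -0.51010402,  1.21457942]), 'orientation': array([-2.36510099,  0.0090038 ,  1.1047659 ])}
{'time_s': 0.1, 'joint_positions': array([ 1.22702891e+00,  5.32328573e-02,  1.61416543e+00, -4.09196485e-06,
        1.47603131e+00, -1.19004504e-01]), 'dq': array([-0.00056095, -0.001763  , -0.00381226, -0.00074323,  0.00077707,
        0.0023023 ]), 'effort': array([ 8.46202784e-05, -3.94902670e+01, -3.71362925e+01, -6.20498213e-05,
        3.96028423e-03,  2.33036980e-05]), 'ee_pos': array([0.13910512, 0.60873284, 0.2302167 ]), 'tool_rot': array([-3.13976822e+00, -2.14044627e-04,  2.91682993e+00]), 'wrist_force': array([-0.34035622,  0.0816003 , -1.23032957]), 'torque': array([ 0.00488939,  0.00038467, -0.03112838]), 'finger_force': 0.0, 'grip_width': 0.0852350615807998}
```

View pics/top0.png

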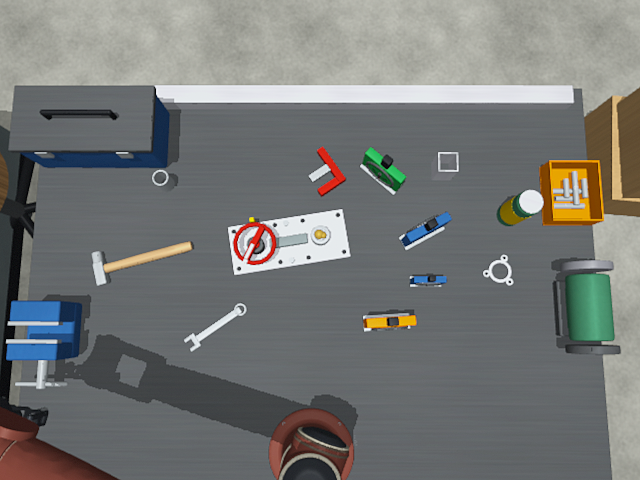

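View pics/scene0.png

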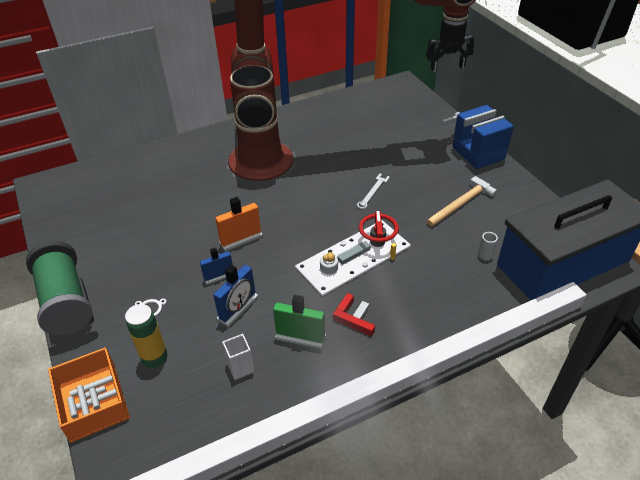

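The top view has the fixture (wheel about (255,243), stud about (320,236)), and the larger blue gauge about (427,229). The smaller blue one at (428,281) is a decoy. The scene view shows the gauge dial at about (238,298). Next I'll enlarge these.

```bash
python3 - <<'E'
import cv2,numpy as np
t=cv2.imread("pics/top0.png");s=cv2.imread("pics/scene0.png")
A=cv2.resize(t[203:283,222:356],(804,480),interpolation=cv2.INTER_CUBIC)[:,:800] # x6
B=cv2.resize(t[205:255,395:460],None,fx=5,fy=5,interpolation=cv2.INTER_CUBIC)
cv2.imwrite("pics/a.png",A)
C=cv2.resize(s[260:330,205:265],None,fx=8,fy=8,interpolation=cv2.INTER_CUBIC)
D=np.zeros((560,800,3),np.uint8);D[:250,:320]=B[:250,:320];D[:,320:800]=C
cv2.imwrite("pics/b.png",D)
E
```

```text
(no output)
```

View pics/a.png

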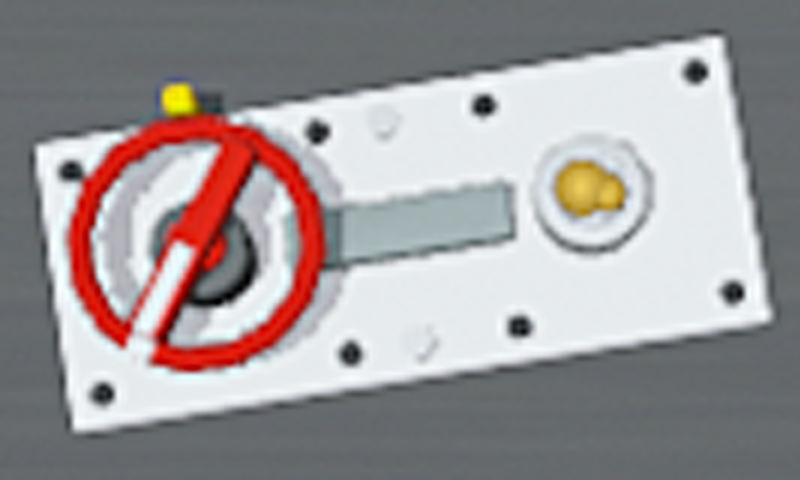

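View pics/b.png

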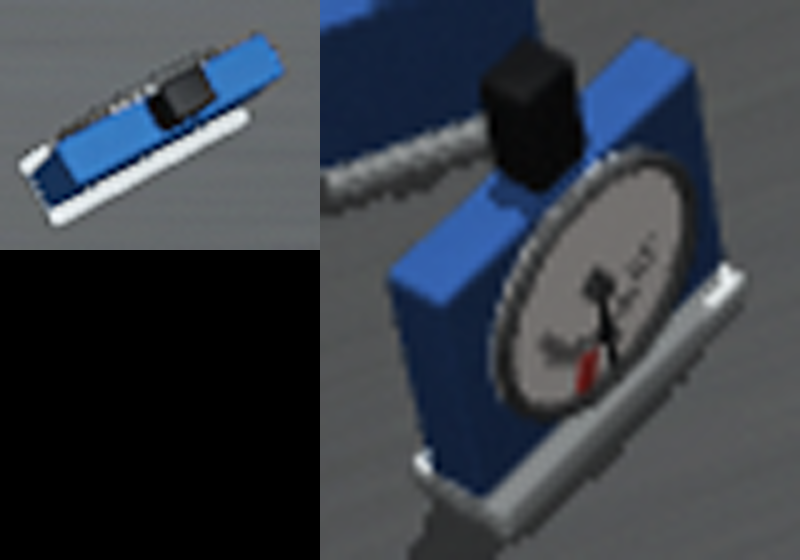

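```bash
cat > h.py <<'E'
import numpy as np
from scipy.spatial.transform import Rotation as R
from station import arm, vision
def cam(n):
    m=vision.camera_model(n)
    if n!="wrist": return m["mtx"],R.from_euler("xyz",m["orientation"]).as_matrix(),np.array(m["origin"])
    s=arm.read_state(); T=np.eye(4);T[:3,:3]=R.from_euler("xyz",s["tool_rot"]).as_matrix();T[:3,3]=s["ee_pos"]
    T=T@np.array(m["hand_eye"]); return m["mtx"],T[:3,:3],T[:3,3]
def plane(c,uv,p0,n):
    K,Rm,o=c; uv=np.atleast_2d(uv).astype(float)
    d=(Rm@np.linalg.inv(K)@np.c_[uv,np.ones(len(uv))].T).T
    return o+d*(((np.asarray(p0)-o)@n)/(d@n))[:,None]
def atz(c,uv,z): return plane(c,uv,[0,0,z],np.array([0,0,1.]))
def proj(c,P):
    K,Rm,o=c; q=(K@Rm.T@(np.atleast_2d(P)-o).T).T; return q[:,:2]/q[:,2:]
E
python3 - <<'E'
from h import *
np.set_printoptions(precision=4,suppress=True)
c=cam("top")
A=lambda uv:np.array(uv)/6+[222,203]
B=lambda uv:np.array(uv)/5+[395,205]
P=atz(c,A([(36,145),(722,36),(772,320),(75,432)]),.012); print(P)
print("sides",[np.linalg.norm(P[i]-P[i-1]) for i in range(4)])
o=P.mean(0)[:2];y=P[0]-P[1]+P[3]-P[2];yaw=np.arctan2(-y[0],y[1]);print("fix",o,yaw)
Rf=np.array([[np.cos(yaw),-np.sin(yaw)],[np.sin(yaw),np.cos(yaw)]])
w=o+Rf@[0,.085];s=o+Rf@[0,-.085];print("wheel",w,"studhousing",s)
print("wheel proj",(proj(c,[*w,.088])-[222,203])*6,"stud",atz(c,A([(580,190)]),.065))
L=atz(c,A([(143,350),(245,150)]),.088);d=(L[0]-L[1]);a=np.arctan2(d[1],d[0]);print("line",a,"q",yaw+3-a, L.mean(0))
G=atz(c,B([(55,140),(265,33),(285,70),(75,185)]),.110);print(G,G.mean(0))
F=atz(c,B([(22,165),(57,222),(250,118)]),.012);print("foot",F,(F[0]+F[2])/2)
g=(F[0]+F[2])/2
e=F[1]-F[2];gy=np.arctan2(-e[0],e[1]);e2=G[0]-G[1]+G[3]-G[2];print("gyaw",gy,np.arctan2(-e2[0],e2[1]))
gy=np.arctan2(-e2[0],e2[1])
print("grip top",atz(c,B([(182,92)]),.154))
cs=cam("scene")
n=np.array([np.cos(gy),np.sin(gy),0]);yv=np.array([-np.sin(gy),np.cos(gy),0])
S=np.array([(599,283),(587,370),(613,355)])/8.+[165,260]
D=plane(cs,S,np.r_[g[:2],0]+n*.014,n);print("dial",D)
for p in D[1:]:
    v=p-D[0]; print("ang",np.arctan2(v@yv,-v[2]),np.linalg.norm(v))
print(np.arctan2(o[1],o[0]))
E
```

```text
[[ 0.5688  0.2231  0.012 ]
 [ 0.619  -0.0809  0.012 ]
 [ 0.4919 -0.1023  0.012 ]
 [ 0.4416  0.2023  0.012 ]]
sides [np.float64(0.1289092585950631), np.float64(0.30811149864670223), np.float64(0.12884797545672078), np.float64(0.308800072737093)]
fix [0.5303 0.0606] 0.16372825182552941
wheel [0.5165 0.1444] studhousing [ 0.5442 -0.0233]
wheel proj [[191.7682 237.4612]] stud [[ 0.5408 -0.0178  0.065 ]]
line 2.691554714774295 q 0.4721735370512343 [0.5114 0.1433 0.088 ]
[[ 0.5384 -0.2334  0.11  ]
 [ 0.5927 -0.3388  0.11  ]
 [ 0.574  -0.3481  0.11  ]
 [ 0.516  -0.2428  0.11  ]] [ 0.5553 -0.2908  0.11  ]
foot [[ 0.5412 -0.2314  0.012 ]
 [ 0.5109 -0.2492  0.012 ]
 [ 0.5668 -0.3526  0.012 ]] [ 0.554 -0.292  0.012]
gyaw 0.49609016986825394 0.48936041075574743
grip top [[ 0.5547 -0.2877  0.154 ]]
dial [[ 0.563  -0.2792  0.0525]
 [ 0.5683 -0.2891  0.0206]
 [ 0.5628 -0.2787  0.0162]]
ang -0.3400257600310146 0.033842594049086946
ang 0.014593567030369646 0.036274170364172104
0.11369294618900208
```

The line gives q ≈ 0.47, and the mark is at about -0.34. Next I'll move above the wheel.

{"name": "arm_command", "arguments": {"plan": [[[3.5, -2.5, -0.3, -0.03], [6.5, -5.5, -0.6, -0.06], [9.5, -8.5, -0.9, -0.09], [12, -12, -1, -0.12], [15, -15, -1.3, -0.14], [18, -18.5, -1.5, -0.16], [20.5, -22, -1.8, -0.18], [23, -25, -2, -0.2], [25.5, -28, -2.2, -0.22], [28, -31.5, -2.5, -0.227]]], "jaw": 4.6}}

```text
time_s: 0.93
ee_pos: [0.4158, 0.2985, 0.2065]
tool_rot: [3.141, 0.0, 2.689]
wrist_force: [0.7, 0.5, -0.2]
grip_width: 0.046
finger_force: 0.0
```

{"name": "arm_command", "arguments": {"plan": [[[2.5, -3.5, -0.3, 0], [5, -7, -0.6, 0], [7, -10.5, -0.8, 0], [9, -14, -1, 0], [9.6, -15, -1, 0], [9.6, -15, -1, 0], [9.6, -15, -1, 0]]]}}

```text
time_s: 1.52
ee_pos: [0.5107, 0.15, 0.1963]
tool_rot: [-3.141, -0.001, 2.688]
wrist_force: [0.7, 0.0, 1.1]
grip_width: 0.0459
finger_force: 0.0
```

```bash
python3 - <<'E'
from h import *
import cv2
s=arm.read_state();print(s["time_s"],s["ee_pos"],s["tool_rot"],s["grip_width"])
cv2.imwrite("pics/w1.png",vision.camera("wrist"))
print(proj(cam("wrist"),[[.5165,.1444,.088],[.5114,.1433,.088]]))
E
```

```text
1.5167 [0.5106945  0.15003054 0.19629283] [-3.14141497e+00 -1.45449624e-03  2.68823546e+00] 0.04594969957330959
[[313.39254156 250.55969755]
 [309.08894273 245.40159117]]
```

View pics/w1.png

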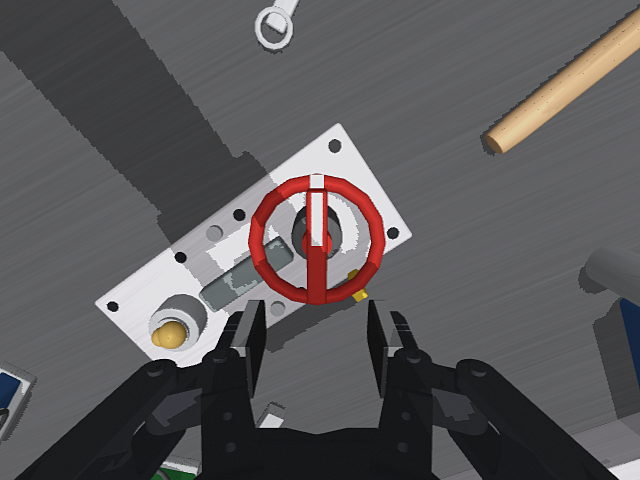

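Wrist view: the bar runs vertically from (317,185) to (316,302), with its centre near (316.5,246). The rim centre is at (316.5,239) and the higher dome of the stud is near (174,334).

```bash
python3 - <<'E'
from h import *
c=cam("wrist")
print(atz(c,[(316.5,246.5)],.088),atz(c,[(316.5,238.5)],.070),atz(c,[(316.5,246),(316.5,190),(316.5,300)],.088),atz(c,[(174,334),(160,338)],.066))
E
```

```text
[[0.51459992 0.14791302 0.088     ]] [[0.51428034 0.14809775 0.07      ]] [[0.51424218 0.1480858  0.088     ]
 [0.47626353 0.16642883 0.088     ]
 [0.55500117 0.12839992 0.088     ]] [[ 0.54087015 -0.0056958   0.066     ]
 [ 0.53891826 -0.01925722  0.066     ]]
```

{"name": "arm_command", "arguments": {"plan": [[[0.4, -0.3, -3.5, 0], [0.4, -0.3, -7, 0], [0.4, -0.3, -10.5, 0], [0.4, -0.3, -12.5, 0], [0.4, -0.3, -13.4, 0], [0.4, -0.3, -13.4, 0]]]}}

```text
time_s: 2.07
ee_pos: [0.5123, 0.1484, 0.0602]
tool_rot: [-3.139, -0.005, 2.692]
wrist_force: [0.5, 0.0, 0.1]
grip_width: 0.0463
finger_force: 0.0
```

{"name": "arm_command", "arguments": {"plan": [[[0, 0, 0, 0], [0, 0, 0, 0], [0, 0, 0, 0], [0, 0, 0, 0], [0, 0, 0, 0], [0, 0, 0, 0]]], "jaw": 0.5, "grip_force": 50}}

```text
time_s: 2.57
ee_pos: [0.516, 0.1476, 0.0653]
tool_rot: [3.14, 0.002, 2.69]
wrist_force: [-3.7, -0.5, 7.2]
grip_width: 0.0206
finger_force: 48.9
```

{"name": "arm_command", "arguments": {"plan": [[[0, 0, 0, 0], [0, 0, 0.4, 0], [0, 0, 0.6, 0], [0, 0, 0.6, 0]]], "jaw": 4}}

```text
time_s: 2.9
ee_pos: [0.5158, 0.1474, 0.0699]
tool_rot: [3.14, 0.002, 2.69]
wrist_force: [1.0, -0.2, 0.4]
grip_width: 0.0402
finger_force: 0.0
```

{"name": "arm_command", "arguments": {"plan": [[[0, 0, 0, 0], [0, 0, 0, 0], [0, 0, 0, 0], [0, 0, 0, 0], [0, 0, 0, 0], [0, 0, 0, 0]]], "jaw": 0.5}}

```text
time_s: 3.4
ee_pos: [0.5155, 0.1478, 0.0694]
tool_rot: [3.14, 0.001, 2.69]
wrist_force: [-0.3, 3.8, 4.6]
grip_width: 0.0193
finger_force: 49.0
```

{"name": "arm_command", "arguments": {"plan": [[[0, 0, 0, -0.06], [0, 0, 0, -0.16], [0, 0, 0, -0.27], [0, 0, 0, -0.38], [0, 0, 0, -0.49], [0, 0, 0, -0.6], [0, 0, 0, -0.7], [0, 0, 0, -0.78], [0, 0, 0, -0.8], [0, 0, 0, -0.8]]]}}

```text
time_s: 4.23
ee_pos: [0.5176, 0.1496, 0.0696]
tool_rot: [3.132, -0.003, 1.889]
wrist_force: [9.1, 11.3, -3.2]
grip_width: 0.0192
finger_force: 49.0
```

```bash
python3 - <<'E'
from h import *
import cv2
s=arm.read_state();print({k:s[k] for k in("time_s","ee_pos","tool_rot","wrist_force","torque","joint_positions","grip_width")})
t=vision.camera("top");w=vision.camera("wrist")
D=np.zeros((480,800,3),np.uint8);D[:,:480]=w[:,80:560];D[:320,480:800]=cv2.resize(t[203:283,222:302],(320,320),interpolation=cv2.INTER_CUBIC)
cv2.imwrite("pics/w2.png",D)
E
```

```text
{'time_s': 4.2333, 'ee_pos': array([0.51763786, 0.14964592, 0.06957642]), 'tool_rot': array([ 3.13245615e+00, -2.82668907e-03,  1.88924148e+00]), 'wrist_force': array([ 9.14009912, 11.30484051, -3.16189425]), 'torque': array([ 1.86234603, -1.41288644,  0.18027664]), 'joint_positions': array([ 1.40975756e-01,  9.41283582e-04,  1.95030448e+00,  4.74987786e-03,
        1.18185679e+00, -1.79239023e-01]), 'grip_width': 0.019223092265465456}
```

View pics/w2.png

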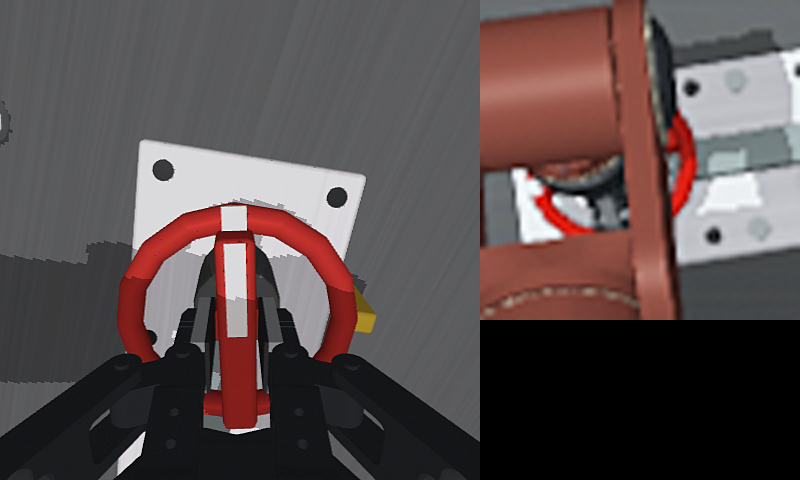

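Line and bar follow the gripper. I'll finish the turn, shifting slightly so the gripper follows the wheel's true axis.

{"name": "arm_command", "arguments": {"plan": [[[0.25, 0.15, 0, -0.08], [0.3, 0.15, 0, -0.19], [0.35, 0.15, 0, -0.3], [0.4, 0.15, 0, -0.41], [0.4, 0.15, 0, -0.52], [0.45, 0.15, 0, -0.63], [0.5, 0.14, 0, -0.74], [0.5, 0.13, 0, -0.83], [0.5, 0.13, 0, -0.87], [0.5, 0.13, 0, -0.87]]]}}

```text
time_s: 5.17
ee_pos: [0.5212, 0.1494, 0.0695]
tool_rot: [3.14, -0.003, 1.019]
wrist_force: [2.2, 4.8, 2.3]
grip_width: 0.0194
finger_force: 50.3
```

{"name": "arm_command", "arguments": {"plan": [[[0, 0, 0, -0.08], [0.02, -0.05, 0, -0.19], [0.05, -0.08, 0, -0.3], [0.1, -0.1, 0, -0.41], [0.13, -0.13, 0, -0.52], [0.15, -0.17, 0, -0.63], [0.17, -0.2, 0, -0.74], [0.17, -0.24, 0, -0.82], [0.17, -0.24, 0, -0.855], [0.17, -0.24, 0, -0.855]]]}}

```text
time_s: 6.0
ee_pos: [0.523, 0.1467, 0.0695]
tool_rot: [-3.141, -0.004, 0.164]
wrist_force: [2.3, 3.8, 2.8]
grip_width: 0.0196
finger_force: 50.3
```

{"name": "arm_command", "arguments": {"plan": [[[0, 0, 0, 0], [0, 0, 0, 0], [0, 0, 2, 0], [0, 0, 6, 0], [0, 0, 10, 0], [0, -1, 13.5, -0.1], [0.2, -4.5, 15.5, -0.2], [0.5, -8.5, 16.5, -0.3], [0.8, -12.5, 17.5, -0.42], [1.1, -16.5, 17.5, -0.54]]], "jaw": 4.5}}

```text
time_s: 6.83
ee_pos: [0.533, -0.0209, 0.2462]
tool_rot: [3.141, -0.003, -0.38]
wrist_force: [0.4, 0.5, 0.8]
grip_width: 0.045
finger_force: 0.0
```

{"name": "arm_command", "arguments": {"plan": [[[0.3, -4, 0, -0.1], [0.6, -8, 0, -0.22], [0.9, -12, 0, -0.34], [1.2, -16, 0, -0.46], [1.5, -20, 0, -0.58], [1.8, -24, 0, -0.7], [2.1, -27.2, 0, -0.705], [2.1, -27.2, 0, -0.705], [2.1, -27.2, 0, -0.705]]]}}

```text
time_s: 7.58
ee_pos: [0.5525, -0.2923, 0.2423]
tool_rot: [3.14, 0.003, -1.083]
wrist_force: [0.2, 0.7, 0.3]
grip_width: 0.0453
finger_force: 0.0
```

```bash
python3 - <<'E'
from h import *
import cv2
s=arm.read_state();print({k:s[k] for k in("time_s","ee_pos","tool_rot","joint_positions","grip_width")})
cw=cam("wrist");w=vision.camera("wrist");t=vision.camera("top");c=cam("top")
np.savez("cw.npz",K=cw[0],R=cw[1],o=cw[2])
hsv=cv2.cvtColor(t,cv2.COLOR_BGR2HSV).astype(int)
red=((hsv[...,0]<8)|(hsv[...,0]>172))&(hsv[...,1]>140)&(hsv[...,2]>60)
v,u=np.nonzero(red);P=atz(c,np.c_[u,v],.080)[:,:2];a=np.array([.5185,.1460])
d=P-a;r=np.linalg.norm(d,axis=1)
k=(r>.044)&(r<.056);A=np.c_[2*P[k],np.ones(k.sum())];sol=np.linalg.lstsq(A,(P[k]**2).sum(1),rcond=None)[0];print("rim fit",sol[:2])
a=sol[:2];d=P-a;r=np.linalg.norm(d,axis=1);k=(r>.012)&(r<.038);print("bar pix",k.sum(),d[k].mean(0),np.arctan2(-d[k].mean(0)[1],-d[k].mean(0)[0]))
yel=(abs(hsv[...,0]-27)<6)&(hsv[...,1]>150)&(hsv[...,2]>120);v,u=np.nonzero(yel)
Y=atz(c,np.c_[u,v],.05)[:,:2];k=np.linalg.norm(Y-a,axis=1)<.1;y=Y[k].mean(0)-a;print("post",k.sum(),y,np.arctan2(y[1],y[0]))
D=np.zeros((480,800,3),np.uint8);D[:,:480]=w[:,80:560]
D[:320,480:]=cv2.resize(t[213:273,225:285],(320,320),interpolation=cv2.INTER_CUBIC)
D[320:,480:]=cv2.resize(t[220:250,298:358],(320,160),interpolation=cv2.INTER_CUBIC)
cv2.imwrite("pics/w3.png",D)
E
```

```text
{'time_s': 7.5833, 'ee_pos': array([ 0.55250715, -0.29231554,  0.24226865]), 'tool_rot': array([ 3.13966415e+00,  2.55200174e-03, -1.08295580e+00]), 'joint_positions': array([-6.05377283e-01,  4.87286926e-02,  1.59872523e+00, -5.41210583e-04,
        1.49729160e+00,  2.04841298e+00]), 'grip_width': 0.04533294151538108}
rim fit [0.51673041 0.1448013 ]
bar pix 89 [-0.01186302 -0.00272087] 0.22545800697127807
post 22 [0.06723987 0.01170185] 0.17230570045128127
```

View pics/w3.png

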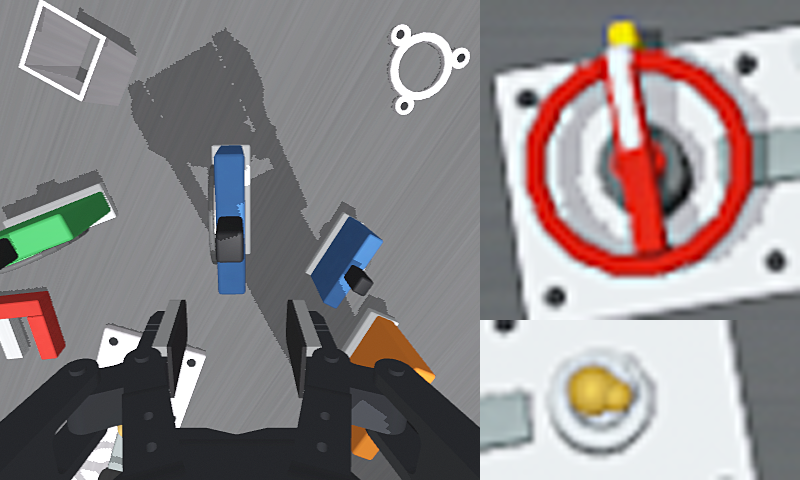

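The white line points at the post. The gauge is aligned with the tool, and the top face of its grip is centred near wrist pixel (310,248).

```bash
python3 - <<'E'
from h import *
z=np.load("cw.npz");c=(z["K"],z["R"],z["o"])
print("grip",atz(c,[(309.5,248)],.154))
E=atz(c,[(311,147.5),(311.5,293.5)],.110);print("body ends",E,E.mean(0),np.linalg.norm(E[0]-E[1]));e=E[1]-E[0];print(np.arctan2(-e[0],e[1]))
F=atz(c,[(292,146),(329,146),(329.5,252),(290,252)],.012);print("foot",F,F[:2].mean(0))
ct=cam("top")
B=lambda uv:np.array(uv)/[320/60,320/60]+[298,220]-[90,60]
# stud: crop offset (480,320)
for p in [(594-480,389-320),(621-480,396-320),(601-480,402-320)]:
    uv=np.array(p)/(320/60.)+[298,220]; print(p,atz(ct,[uv],.084),atz(ct,[uv],.044))
E
```

```text
grip [[ 0.55633854 -0.29202281  0.154     ]]
body ends [[ 0.58568361 -0.34882257  0.11      ]
 [ 0.52858211 -0.24126634  0.11      ]] [ 0.55713286 -0.29504446  0.11      ] 0.12177406251501702
0.48806025948545867
foot [[ 0.60113458 -0.3341641   0.012     ]
 [ 0.56798306 -0.35181645  0.012     ]
 [ 0.51219902 -0.25118432  0.012     ]
 [ 0.55133577 -0.23036965  0.012     ]] [ 0.58455882 -0.34299028  0.012     ]
(114, 69) [[ 0.54217113 -0.01957486  0.084     ]] [[ 0.54877188 -0.01971217  0.044     ]]
(141, 76) [[ 0.53886264 -0.03233476  0.084     ]] [[ 0.54536831 -0.03283877  0.044     ]]
(121, 82) [[ 0.53596108 -0.02289648  0.084     ]] [[ 0.54238335 -0.02312924  0.044     ]]
```

{"name": "arm_command", "arguments": {"plan": [[[0.35, 0, -3.5, 0], [0.35, 0, -7, 0], [0.35, 0, -10, 0], [0.35, 0, -11.8, 0], [0.35, 0, -12.4, 0], [0.35, 0, -12.4, 0], [0.35, 0, -12.4, 0]]]}}

```text
time_s: 8.27
ee_pos: [0.5577, -0.2902, 0.1209]
tool_rot: [-3.141, -0.001, -1.079]
wrist_force: [0.3, -0.4, 0.8]
grip_width: 0.0451
finger_force: 0.0
```

{"name": "arm_command", "arguments": {"plan": [[[0, 0, 0, 0], [0, 0, 0, 0], [0, 0, 0, 0], [0, 0, 0, 0], [0, 0, 0, 0], [0, 0, 0, 0], [0, 0, 0, 0]]], "jaw": 0.5, "grip_force": 40}}

```text
time_s: 8.85
ee_pos: [0.5583, -0.2917, 0.1224]
tool_rot: [-3.14, -0.003, -1.08]
wrist_force: [-0.9, 1.5, 6.2]
grip_width: 0.0193
finger_force: 40.9
```

{"name": "arm_command", "arguments": {"plan": [[[0, 0, 1, 0], [0, 0, 2.5, 0], [0, 0, 4.5, 0], [0, 0, 6.5, 0], [0, 0, 8.5, 0], [0, 0, 10.5, 0], [0, 0, 12, 0], [0, 0, 13, 0], [0, 0, 13, 0], [0, 0, 13, 0]]]}}

```text
time_s: 9.68
ee_pos: [0.5571, -0.2908, 0.2499]
tool_rot: [-3.141, -0.0, -1.08]
wrist_force: [0.6, -0.1, -4.7]
grip_width: 0.0198
finger_force: 39.6
```

{"name": "arm_command", "arguments": {"plan": [[[0, 0.7, 0, 0], [-0.1, 2.2, 0, 0], [-0.2, 4.4, 0, 0], [-0.4, 7.2, 0, 0], [-0.6, 10, 0, 0], [-0.8, 13, 0, 0], [-1, 16, 0, 0], [-1.2, 19, 0, 0], [-1.3, 21.5, 0, 0], [-1.4, 23.5, 0, 0]]]}}

```text
time_s: 10.52
ee_pos: [0.5417, -0.0524, 0.2483]
tool_rot: [3.14, 0.003, -1.078]
wrist_force: [-0.3, -0.6, -3.4]
grip_width: 0.0195
finger_force: 39.6
```

{"name": "arm_command", "arguments": {"plan": [[[-0.1, 1.6, 0, 0], [-0.2, 2.7, 0, 0], [-0.2, 3.4, 0, 0], [-0.2, 3.7, 0, 0], [-0.2, 3.8, 0, 0], [-0.2, 3.8, 0, 0], [-0.2, 3.8, 0, 0], [-0.2, 3.8, 0, 0]]]}}

```text
time_s: 11.18
ee_pos: [0.5412, -0.0186, 0.2498]
tool_rot: [3.141, -0.0, -1.081]
wrist_force: [-0.3, -0.2, -2.7]
grip_width: 0.0191
finger_force: 39.6
```

```bash
python3 - <<'E'
from h import *
import cv2
s=arm.read_state();print({k:s[k] for k in("time_s","ee_pos","tool_rot","wrist_force","torque","grip_width")})
w=vision.camera("scene");cs=cam("scene")
n=s["ee_pos"];p=proj(cs,[[n[0],n[1],.084],[n[0],n[1],n[2]-.06]]);print(p)
cv2.imwrite("pics/s1full.png",w)
u,v=p.mean(0).astype(int);print(u,v)
cv2.imwrite("pics/s1.png",cv2.resize(w[v-55:v+45,u-65:u+65],None,fx=6,fy=6,interpolation=cv2.INTER_CUBIC))
E
```

```text
{'time_s': 11.1833, 'ee_pos': array([ 0.54121006, -0.0185542 ,  0.24975576]), 'tool_rot': array([ 3.14139300e+00, -1.12011516e-04, -1.08133800e+00]), 'wrist_force': array([-0.26801687, -0.17417591, -2.68667922]), 'torque': array([-0.02133975, -0.04925315, -0.01393486]), 'grip_width': 0.019134681380982368}
[[328.25630097 247.44233546]
 [327.86657144 217.90619906]]
328 232
```

View pics/s1.png

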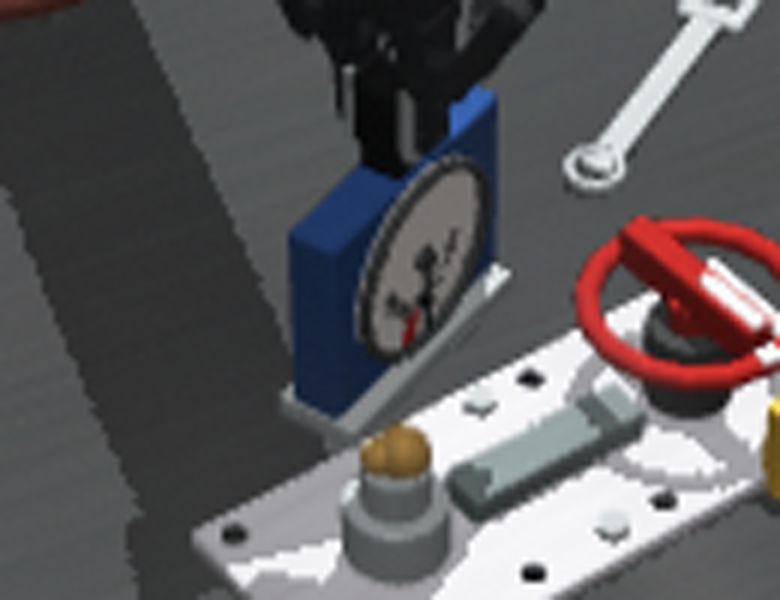

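Scene view: the gauge hangs level over the stud. The apex of the higher dome is near crop (404,437), and the foot's front edge runs from (338,440) to (510,272).

```bash
python3 - <<'E'
from h import *
np.set_printoptions(precision=4,suppress=True)
cs=cam("scene");X=lambda p:np.array(p,float)/6+[263,177]
print("dome apex",atz(cs,X([(404,437)]),.084),"center of dome",atz(cs,X([(405,452)]),.071),"small",atz(cs,X([(378,458)]),.077),"housing top rim",atz(cs,X([(396,505)]),.044))
yaw=.49;o=np.array([.5412,-.0186,.2498-.1195]);Rz=R.from_euler("z",yaw).as_matrix()
C=np.array([[.02,-.06,0.012],[.02,.06,0.012],[-.02,-.06,.012],[.02,-.06,0],[.02,.06,0],[.012,-.06,.11],[-.012,-.06,.11]])
print(np.round((proj(cs,o+C@Rz.T)-[263,177])*6))
n=Rz[:,0];yv=Rz[:,1]
D=plane(cs,X([(427,257),(412,329),(430,302)]),o+n*.0145,n)
for p in D[1:]:
    v=p-D[0];print("ang",np.arctan2(v@yv,-v[2]),np.linalg.norm(v))
print((D[0]-o)@yv,D[0][2]-o[2])
E
```

```text
dome apex [[ 0.5516 -0.0177  0.084 ]] center of dome [[ 0.5487 -0.0158  0.071 ]] small [[ 0.5517 -0.0306  0.077 ]] housing top rim [[ 0.5527 -0.0225  0.044 ]]
[[346. 428.]
 [507. 267.]
 [269. 390.]
 [347. 448.]
 [507. 287.]
 [325. 247.]
 [277. 224.]]
ang -0.3291543798031852 0.034847659774660894
ang 0.07664495839594102 0.027727188164346554
0.0069589271562564255 0.055208267559898466
```

{"name": "arm_command", "arguments": {"plan": [[[0.2, 0, -1, 0], [0.35, 0, -2.2, 0], [0.35, 0, -3.2, 0], [0.35, 0, -3.8, 0], [0.35, 0, -4, 0], [0.35, 0, -4, 0], [0.35, 0, -4, 0]]]}}

```text
time_s: 11.82
ee_pos: [0.5447, -0.0178, 0.2097]
tool_rot: [3.142, 0.0, -1.08]
wrist_force: [0.2, 0.4, -3.1]
grip_width: 0.019
finger_force: 39.5
```

{"name": "arm_command", "arguments": {"plan": [[[0, 0, -0.1, 0], [0, 0, -0.2, 0], [0, 0, -0.3, 0], [0, 0, -0.4, 0], [0, 0, -0.4, 0], [0, 0, -0.4, 0], [0, 0, -0.4, 0]]]}}

```text
time_s: 12.4
ee_pos: [0.5448, -0.0179, 0.2061]
tool_rot: [-3.141, -0.0, -1.08]
wrist_force: [-0.3, -0.4, -3.1]
grip_width: 0.0197
finger_force: 39.7
```

{"name": "arm_command", "arguments": {"plan": [[[0, 0, -0.1, 0], [0, 0, -0.2, 0], [0, 0, -0.3, 0], [0, 0, -0.3, 0], [0, 0, -0.3, 0], [0, 0, -0.3, 0], [0, 0, -0.3, 0]]]}}

```text
time_s: 12.98
ee_pos: [0.5448, -0.0179, 0.2031]
tool_rot: [-3.141, -0.0, -1.08]
wrist_force: [0.6, 0.7, 0.1]
grip_width: 0.0194
finger_force: 40.0
```

{"name": "arm_command", "arguments": {"plan": [[[0, 0, -0.1, 0], [0, 0, -0.2, 0], [0, 0, -0.25, 0], [0, 0, -0.25, 0], [0, 0, -0.25, 0], [0, 0, -0.25, 0], [0, 0, -0.25, 0]]]}}

```text
time_s: 13.57
ee_pos: [0.5448, -0.0178, 0.2006]
tool_rot: [-3.141, -0.0, -1.08]
wrist_force: [0.0, 0.3, 2.1]
grip_width: 0.0196
finger_force: 40.4
```

{"name": "arm_command", "arguments": {"plan": [[[0, 0, 0, 0], [0, 0, 0, 0], [0, 0, 0, 0], [0, 0, 0, 0]]], "grip_force": 20}}

```text
time_s: 13.9
ee_pos: [0.5448, -0.0179, 0.2004]
tool_rot: [-3.141, -0.0, -1.08]
wrist_force: [0.7, -0.2, 1.4]
grip_width: 0.0196
finger_force: 40.4
```

```bash
python3 - <<'E'
from h import *
import cv2
s=arm.read_state();print({k:s[k] for k in("time_s","ee_pos","wrist_force","torque")})
w=vision.camera("scene");cv2.imwrite("pics/s2full.png",w)
cv2.imwrite("pics/s2.png",cv2.resize(w[180:280,270:380],(792,720),interpolation=cv2.INTER_CUBIC)[:600])
E
```

```text
{'time_s': 13.9, 'ee_pos': array([ 0.54478142, -0.0178657 ,  0.20044201]), 'wrist_force': array([ 0.73313005, -0.20457765,  1.37073165]), 'torque': array([-0.01837355, -0.16559459, -0.007284  ])}
```

View pics/s2.png

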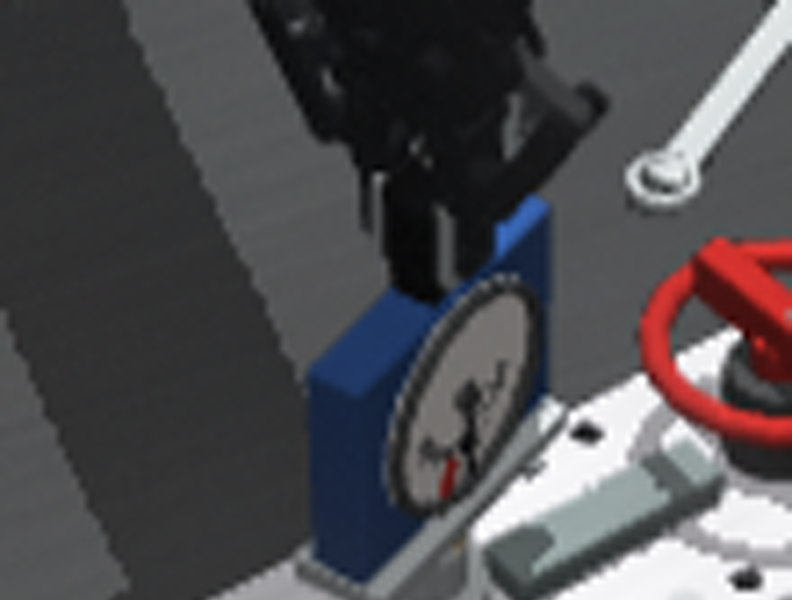

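The gauge stands level on the stud, which is pressed about 4–5 mm. Next I'll lower the grip force so the gauge can pivot in the pads, then rock it toward its -y end.

{"name": "arm_command", "arguments": {"plan": [[[0, 0, 0, 0], [0, 0, 0, 0], [0, 0, 0, 0], [0, 0, 0, 0]]], "jaw": 0.5, "grip_force": 20}}

```text
time_s: 14.28
ee_pos: [0.5447, -0.0178, 0.2004]
tool_rot: [-3.141, -0.0, -1.08]
wrist_force: [0.7, 0.1, 1.8]
grip_width: 0.0192
finger_force: 40.4
```

{"name": "arm_command", "arguments": {"plan": [[[0.08, -0.15, 0, 0], [0.16, -0.3, 0, 0], [0.24, -0.45, -0.01, 0], [0.32, -0.6, -0.02, 0], [0.4, -0.76, -0.03, 0], [0.48, -0.91, -0.04, 0], [0.56, -1.06, -0.05, 0], [0.65, -1.23, -0.06, 0], [0.65, -1.23, -0.06, 0], [0.65, -1.23, -0.06, 0]]]}}

```text
time_s: 15.12
ee_pos: [0.5513, -0.0306, 0.1997]
tool_rot: [3.142, -0.001, -1.08]
wrist_force: [-1.0, 1.4, 2.1]
grip_width: 0.0191
finger_force: 40.5
```

```bash
python3 - <<'E'
from h import *
import cv2
s=arm.read_state();print({k:s[k] for k in("time_s","ee_pos","wrist_force","torque","finger_force")})
w=vision.camera("scene");cv2.imwrite("pics/s3full.png",w)
a=cv2.imread("pics/s2full.png")
print(np.round(cv2.phaseCorrelate(np.float32(cv2.cvtColor(a,6)[225:262,310:345]),np.float32(cv2.cvtColor(w,6)[225:262,310:345])),2) if 0 else "")
# blue body principal axis of both
for im in (a,w):
    h=cv2.cvtColor(im,cv2.COLOR_BGR2HSV)[180:290,270:390]
    m=(abs(h[...,0].astype(int)-110)<12)&(h[...,1]>100);v,u=np.nonzero(m)
    c=cv2.minAreaRect(np.c_[u,v].astype(np.float32));print(c,u.min(),u.max(),v.min(),v.max(), (v[u==u.max()]).mean(),(v[u==u.min()]).mean())
E
```

```text
{'time_s': 15.1167, 'ee_pos': array([ 0.55132995, -0.03062328,  0.19974742]), 'wrist_force': array([-0.96954795,  1.36465376,  2.07356227]), 'torque': array([ 0.37584579,  0.22148473, -0.03040617]), 'finger_force': 40.49542486667633}

((59.25000762939453, 52.250003814697266), (26.16295051574707, 56.56854248046875), 45.0) 43 75 27 80 40.47826086956522 61.0
((57.75154113769531, 53.7776985168457), (25.69121742248535, 57.26591491699219), 41.82017135620117) 40 74 29 82 46.0 56.5
```

```bash
cat > dial.py <<'E'
from h import *
import cv2,sys
def dial(img,tcp,yaw=.49,show=None):
    cs=cam("scene");n=np.array([np.cos(yaw),np.sin(yaw),0]);yv=np.array([-n[1],n[0],0])
    o=np.array([tcp[0],tcp[1],tcp[2]-.06])+n*.014
    W=160;s=.001  # 1mm/px over 160mm, upscaled x4
    q=np.array([[-.08,.08],[.08,.08],[.08,-.08],[-.08,-.08]])
    P=o+q[:,:1]*yv+q[:,1:]*[0,0,1]
    H=cv2.getPerspectiveTransform(proj(cs,P).astype(np.float32),np.float32([[0,0],[640,0],[640,640],[0,640]]))
    r=cv2.warpPerspective(img,H,(640,640),flags=cv2.INTER_CUBIC)
    if show: cv2.imwrite(show,r)
    h=cv2.cvtColor(r,cv2.COLOR_BGR2HSV).astype(int)
    red=((h[...,0]<8)|(h[...,0]>170))&(h[...,1]>110)&(h[...,2]>50)
    face=((h[...,1]<70)&(h[...,2]>85)).astype(np.uint8)
    # red centroid
    nl,lab,st,ce=cv2.connectedComponentsWithStats(red.astype(np.uint8))
    k=[i for i in range(1,nl) if 80<st[i,4]<3000 and np.linalg.norm(ce[i]-[320,320])<260]
    reds=[(ce[i].round(1),st[i,4]) for i in k]
    nl,lab,st,ce=cv2.connectedComponentsWithStats(cv2.morphologyEx(face,cv2.MORPH_OPEN,np.ones((5,5))))
    best=[(ce[i].round(1),st[i]) for i in range(1,nl) if st[i,4]>6000]
    return r,reds,best
E
python3 - <<'E'
from dial import *
for f,t in (("s2",[.5448,-.0179,.2004]),("s3",[.5513,-.0306,.1997])):
    r,reds,best=dial(cv2.imread(f"pics/{f}full.png"),t,show=f"pics/{f}r.png");print(reds,best)
E
```

```text
[(array([291.2, 456.9]), np.int32(2207))] [(array([343.1, 316.6]), array([  187,   184,   303,   298, 54189], dtype=int32)), (array([599.7, 316.5]), array([ 558,  206,   82,  196, 9801], dtype=int32)), (array([313.7, 562.1]), array([    0,   394,   640,   246, 74872], dtype=int32))]
[(array([332. , 457.2]), np.int32(2156))] [(array([372.2, 316.4]), array([  216,   183,   308,   296, 56585], dtype=int32)), (array([611. , 289.5]), array([ 588,  185,   52,  187, 6114], dtype=int32)), (array([302.5, 554.4]), array([    0,   314,   640,   326, 84533], dtype=int32))]
```

```bash
cat >> dial.py <<'E'
def angles(img,tcp,dz=0):
    r,reds,best=dial(img,tcp)
    b=min(best,key=lambda b:abs(b[1][2]-300)+abs(b[1][3]-300)+np.linalg.norm(b[0]-[345,317])/3)[1];c=np.array([b[0]+b[2]/2,b[1]+b[3]/2+dz])
    rc=min(reds,key=lambda x:abs(np.linalg.norm(x[0]-c)-135))[0]-c
    g=cv2.GaussianBlur(r,(0,0),3).astype(float)[...,2]  # red channel: mark stays light, pointer dark
    a=np.arange(-.5,.5,.01);rr=np.arange(70,145,3)
    U=c[0]+np.outer(np.sin(a),rr);V=c[1]+np.outer(np.cos(a),rr)
    p=cv2.remap(g.astype(np.float32),U.astype(np.float32),V.astype(np.float32),1).mean(1)
    w=np.clip(np.median(p)-p,0,None);i=p.argmin();k=slice(max(0,i-8),i+9)
    return dict(c=c,size=b[2:4],mark=round(float(np.arctan2(*rc)),3),pointer=round(float((a[k]*w[k]).sum()/w[k].sum()),3),prof=p[::6].round())
E
python3 - <<'E'
from dial import *
for f,t in (("s2",[.5448,-.0179,.2004]),("s3",[.5513,-.0306,.1997])): print(angles(cv2.imread(f"pics/{f}full.png"),t))
E
```

```text
{'c': array([338.5, 333. ]), 'size': array([303, 298], dtype=int32), 'mark': -0.365, 'pointer': 0.051, 'prof': array([ 91.,  89.,  87.,  86.,  85.,  80.,  69.,  54.,  37.,  24.,  29.,
        49.,  65.,  81., 101., 110., 109.], dtype=float32)}
{'c': array([370., 331.]), 'size': array([308, 296], dtype=int32), 'mark': -0.292, 'pointer': 0.01, 'prof': array([ 94.,  89.,  82.,  76.,  74.,  73.,  65.,  42.,  21.,  21.,  39.,
        58.,  80.,  99., 103., 102., 100.], dtype=float32)}
```

The gauge pivots properly in the pads. The scene view of the dial is oblique, so I'll go back to level and twist the dial toward the camera. That will give a better reading of the mark.

{"name": "arm_command", "arguments": {"plan": [[[-0.16, 0.31, 0.03, 0], [-0.32, 0.62, 0.05, 0], [-0.48, 0.92, 0.06, 0], [-0.65, 1.23, 0.06, 0], [-0.65, 1.23, 0.06, -0.08], [-0.65, 1.23, 0.06, -0.18], [-0.65, 1.23, 0.06, -0.28], [-0.65, 1.23, 0.06, -0.38], [-0.65, 1.23, 0.06, -0.46], [-0.65, 1.23, 0.06, -0.5]]]}}

```text
time_s: 16.0
ee_pos: [0.5444, -0.0168, 0.2003]
tool_rot: [3.141, 0.002, -1.583]
wrist_force: [1.0, 0.3, 2.3]
grip_width: 0.0192
finger_force: 40.5
```

{"name": "arm_command", "arguments": {"plan": [[[0, 0, 0, 0], [0, 0, 0, 0], [0, 0, 0, 0], [0, 0, 0, 0], [0, 0, 0, 0], [0, 0, 0, 0], [0, 0, 0, 0], [0, 0, 0, 0], [0, 0, 0, 0], [0, 0, 0, 0]]]}}

```text
time_s: 16.83
ee_pos: [0.5445, -0.0175, 0.2002]
tool_rot: [3.141, 0.001, -1.58]
wrist_force: [1.1, 3.5, 1.6]
grip_width: 0.0193
finger_force: 40.5
```

{"name": "arm_command", "arguments": {"plan": [[[0, 0, 0, 0], [0, 0, 0, 0], [0, 0, 0, 0], [0, 0, 0, 0], [0, 0, 0, 0], [0, 0, 0, 0], [0, 0, 0, 0], [0, 0, 0, 0]]]}}

```text
time_s: 17.5
ee_pos: [0.5446, -0.0178, 0.2003]
tool_rot: [3.141, 0.0, -1.58]
wrist_force: [-0.7, 2.9, 1.9]
grip_width: 0.0193
finger_force: 40.5
```

```bash
sed -i 's/def angles(img,tcp,dz=0):/def angles(img,tcp,dz=0,yaw=.49):/; s/r,reds,best=dial(img,tcp)$/r,reds,best=dial(img,tcp,yaw)/' dial.py; python3 - <<'E'
from dial import *
s=arm.read_state();print({k:s[k] for k in("time_s","ee_pos","tool_rot","wrist_force","joint_positions")})
y=s["tool_rot"][2]+np.pi/2
im=vision.camera("scene");cv2.imwrite("pics/s4full.png",im)
print(y,angles(im,s["ee_pos"],yaw=y))
r4,*_=dial(im,s["ee_pos"],y);r2,*_=dial(cv2.imread("pics/s2full.png"),[.5448,-.0179,.2004])
# body edges: leftmost/rightmost blue at rows between
for r in (r2,r4):
    h=cv2.cvtColor(r,cv2.COLOR_BGR2HSV).astype(int);bl=(abs(h[...,0]-110)<12)&(h[...,1]>100)
    print([(v,np.nonzero(bl[v])[0][[0,-1]]) for v in (170,200,240,300)], np.nonzero(bl[:,500])[0][:1])
E
```

```text
{'time_s': 17.5, 'ee_pos': array([ 0.54457462, -0.01781803,  0.20026052]), 'tool_rot': array([ 3.14141115e+00,  3.00486623e-05, -1.58021601e+00]), 'wrist_force': array([-0.65331483,  2.91257802,  1.91680815]), 'joint_positions': array([-1.69312619e-01, -1.17966177e-01,  1.83182028e+00,  7.75108791e-07,
        1.42792253e+00,  2.98169961e+00])}
-0.009419683746332286 {'c': array([340., 328.]), 'size': array([324, 314], dtype=int32), 'mark': -0.299, 'pointer': 0.002, 'prof': array([108., 105.,  99.,  95.,  94.,  93.,  90.,  62.,  24.,  31.,  60.,
        88., 112., 119., 119., 119., 117.], dtype=float32)}
[(170, array([  0, 542])), (200, array([  0, 542])), (240, array([  0, 543])), (300, array([  0, 544]))] [60]
[(170, array([ 59, 559])), (200, array([ 58, 559])), (240, array([ 61, 560])), (300, array([ 64, 562]))] [26]
```

```bash
python3 - <<'E'
from dial import *
r4,*_=dial(cv2.imread("pics/s4full.png"),[.5446,-.0178,.2003],-.0094);r2,*_=dial(cv2.imread("pics/s2full.png"),[.5448,-.0179,.2004])
D=np.hstack([cv2.resize(x[120:540,140:540],(400,420)) for x in (r2,r4)])
cv2.imwrite("pics/m.png",D)
E
```

```text
(no output)
```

View pics/m.png

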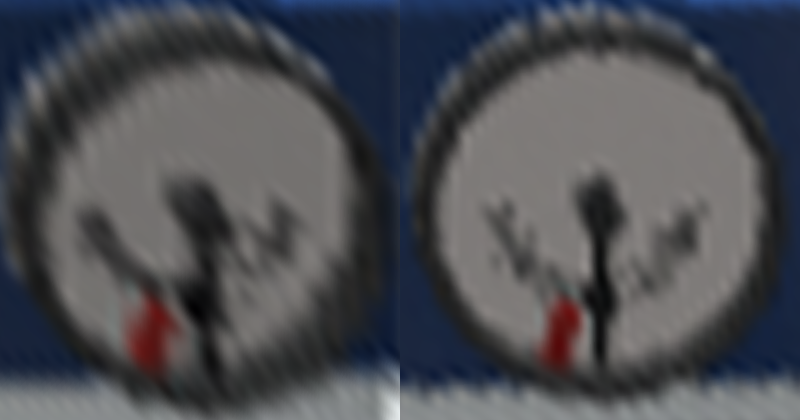

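Right panel: pointer vertical from hub (599,205) to tip (599,360), red mark centred at (562,335). After correcting for the pointer's parallax, the mark sits at roughly -0.25 rad. The dial is about 4 mm towards +y of the TCP, so I'll lift, recentre and stand it again, then rock at this yaw, where the view is better.

{"name": "arm_command", "arguments": {"plan": [[[0, 0, 0.5, 0], [0, 0, 1, 0], [0, -0.2, 1.2, 0], [0, -0.4, 1.2, 0], [0, -0.4, 0.9, 0], [0, -0.4, 0.6, 0], [0, -0.4, 0.3, 0], [0, -0.4, 0.1, 0], [0, -0.4, 0, 0], [0, -0.4, 0, 0]]]}}

```text
time_s: 18.38
ee_pos: [0.5447, -0.022, 0.2007]
tool_rot: [3.142, -0.001, -1.58]
wrist_force: [-2.2, -0.8, 1.2]
grip_width: 0.0191
finger_force: 40.3
```

{"name": "arm_command", "arguments": {"plan": [[[0, 0, 0, 0], [0, 0, 0, 0], [0, 0, 0, 0], [0, 0, 0, 0], [0, 0, 0, 0], [0, 0, 0, 0], [0, 0, 0, 0], [0, 0, 0, 0], [0, 0, 0, 0], [0, 0, 0, 0]]]}}

```text
time_s: 19.22
ee_pos: [0.5447, -0.0219, 0.2004]
tool_rot: [-3.141, -0.0, -1.58]
wrist_force: [-1.3, -1.6, 1.6]
grip_width: 0.0194
finger_force: 40.4
```

```bash
cat >> dial.py <<'E'
def look(name):
    s=arm.read_state();print({k:np.round(s[k],4) for k in("time_s","ee_pos","wrist_force","torque","finger_force")})
    y=s["tool_rot"][2]+np.pi/2
    im=vision.camera("scene");cv2.imwrite(f"pics/{name}.png",im)
    print(angles(im,s["ee_pos"],yaw=y))
    r,*_=dial(im,s["ee_pos"],y)
    h=cv2.cvtColor(r,cv2.COLOR_BGR2HSV).astype(int)
    red=((h[...,0]<8)|(h[...,0]>170))&(h[...,1]>110)&(h[...,2]>50)
    g=cv2.GaussianBlur(r,(0,0),1.5).max(2)
    bl=(abs(h[...,0]-110)<12)&(h[...,1]>100)
    nz=lambda m:(m.nonzero()[0][[0,-1]] if m.any() else None)
    print("R edge",[(v,nz(bl[v])[1]) for v in (170,200,240,280,320)])
    for v in range(330,500,12):   # row: darkest col near the middle, red extents
        k=g[v,180:480].astype(int);print(v,"dark",180+k[60:240].argmin()+60,k[60:240].min(),"red",nz(red[v,150:500])+150 if red[v,150:500].any() else None)
E
python3 -c "
from dial import *
look('s5')"
```

```text
{'time_s': np.float64(19.2167), 'ee_pos': array([ 0.5447, -0.0219,  0.2004]), 'wrist_force': array([-1.2735, -1.6338,  1.5906]), 'torque': array([-0.4768,  0.4644, -0.0093]), 'finger_force': np.float64(40.4141)}
{'c': array([337. , 330.5]), 'size': array([324, 319], dtype=int32), 'mark': -0.305, 'pointer': 0.017, 'prof': array([110., 109., 103.,  98.,  93.,  90.,  84.,  62.,  37.,  33.,  65.,
        99., 110., 113., 112., 115., 118.], dtype=float32)}
R edge [(170, np.int64(560)), (200, np.int64(561)), (240, np.int64(561)), (280, np.int64(562)), (320, np.int64(562))]
330 dark 327 30 red None
342 dark 336 25 red None
354 dark 340 37 red None
366 dark 337 54 red None
378 dark 410 42 red None
390 dark 336 50 red None
402 dark 334 27 red None
414 dark 335 10 red None
426 dark 339 19 red [292 311]
438 dark 340 33 red [291 313]
450 dark 340 35 red [286 311]
462 dark 339 34 red [282 311]
474 dark 340 22 red [282 309]
486 dark 342 34 red None
498 dark 302 39 red None
```

{"name": "arm_command", "arguments": {"plan": [[[0, -0.3, 0, 0], [0, -0.6, -0.01, 0], [0, -0.9, -0.03, 0], [0, -1.2, -0.05, 0], [0, -1.5, -0.08, 0], [0, -1.8, -0.11, 0], [0, -2.1, -0.15, 0], [0, -2.4, -0.19, 0], [0, -2.65, -0.23, 0], [0, -2.76, -0.25, 0]]]}}

```text
time_s: 20.1
ee_pos: [0.5446, -0.0499, 0.1977]
tool_rot: [3.142, -0.0, -1.581]
wrist_force: [0.0, 2.7, 2.0]
grip_width: 0.0197
finger_force: 40.6
```

{"name": "arm_command", "arguments": {"plan": [[[0, 0, 0, 0], [0, 0, 0, 0], [0, 0, 0, 0], [0, 0, 0, 0], [0, 0, 0, 0], [0, 0, 0, 0], [0, 0, 0, 0], [0, 0, 0, 0], [0, 0, 0, 0], [0, 0, 0, 0]]]}}

```text
time_s: 20.93
ee_pos: [0.5446, -0.0495, 0.1978]
tool_rot: [3.142, -0.0, -1.58]
wrist_force: [0.3, 0.6, 2.0]
grip_width: 0.0193
finger_force: 40.6
```

{"name": "arm_command", "arguments": {"plan": [[[0, 0, 0, 0], [0, 0, 0, 0], [0, 0, 0, 0], [0, 0, 0, 0], [0, 0, 0, 0], [0, 0, 0, 0], [0, 0, 0, 0], [0, 0, 0, 0]]]}}

```text
time_s: 21.6
ee_pos: [0.5446, -0.0495, 0.1978]
tool_rot: [-3.142, -0.0, -1.58]
wrist_force: [-1.0, -0.3, 1.3]
grip_width: 0.0195
finger_force: 40.6
```

```bash
python3 -c "
from dial import *
look('s6')"
```

```text
{'time_s': np.float64(21.6), 'ee_pos': array([ 0.5446, -0.0495,  0.1978]), 'wrist_force': array([-0.9731, -0.3143,  1.3198]), 'torque': array([ 0.1147, -0.0429,  0.0156]), 'finger_force': np.float64(40.6334)}
{'c': array([370.5, 326.5]), 'size': array([321, 317], dtype=int32), 'mark': -0.211, 'pointer': -0.001, 'prof': array([102., 103., 104., 102.,  98.,  91.,  75.,  52.,  26.,  35.,  70.,
        92., 103., 107., 108., 110., 111.], dtype=float32)}
R edge [(170, np.int64(582)), (200, np.int64(583)), (240, np.int64(588)), (280, np.int64(594)), (320, np.int64(597))]
330 dark 381 26 red None
342 dark 367 28 red None
354 dark 369 35 red None
366 dark 371 34 red None
378 dark 372 24 red None
390 dark 373 20 red None
402 dark 372 21 red None
414 dark 365 21 red None
426 dark 366 7 red [335 357]
438 dark 369 17 red [334 356]
450 dark 371 22 red [333 356]
462 dark 371 22 red [330 354]
474 dark 372 20 red [328 352]
486 dark 373 39 red [339 346]
498 dark 299 38 red None
```

The pads held too stiffly: it only rolled about 0.1 rad and the foot slid. I'll get the lower grip force to take effect.

{"name": "arm_command", "arguments": {"plan": [[[0, 0, 0, 0], [0, 0, 0, 0], [0, 0, 0, 0]]], "jaw": 1.8, "grip_force": 20}}

```text
time_s: 21.9
ee_pos: [0.5446, -0.0495, 0.1978]
tool_rot: [-3.142, -0.0, -1.58]
wrist_force: [-0.5, 0.6, 2.7]
grip_width: 0.0197
finger_force: 40.6
```

I'll set it on free bench to level it and regrip at 20 N.

{"name": "arm_command", "arguments": {"plan": [[[0, 0, 1, 0], [0, 0, 2.5, 0], [0, -1, 3.5, 0], [0, -3, 4, 0], [0, -6, 4, 0], [0, -9, 4, 0], [0, -12, 4, 0], [0, -13.5, 3, 0], [0, -14, 1, 0], [0, -14, -1, 0]]]}}

```text
time_s: 22.73
ee_pos: [0.5445, -0.1919, 0.1875]
tool_rot: [-3.141, -0.001, -1.583]
wrist_force: [0.5, 0.6, -3.8]
grip_width: 0.0194
finger_force: 39.8
```

{"name": "arm_command", "arguments": {"plan": [[[0, 0, -2, 0], [0, 0, -4, 0], [0, 0, -5, 0], [0, 0, -5.6, 0], [0, 0, -6, 0], [0, 0, -6.3, 0], [0, 0, -6.3, 0]]]}}

```text
time_s: 23.32
ee_pos: [0.5457, -0.1897, 0.1275]
tool_rot: [-3.139, -0.001, -1.58]
wrist_force: [0.1, 0.6, -1.2]
grip_width: 0.0196
finger_force: 40.2
```

{"name": "arm_command", "arguments": {"plan": [[[0, 0, -0.2, 0], [0, 0, -0.4, 0], [0, 0, -0.5, 0], [0, 0, -0.5, 0]]]}}

```text
time_s: 23.65
ee_pos: [0.5471, -0.1897, 0.1272]
tool_rot: [-3.137, -0.001, -1.58]
wrist_force: [-7.7, 7.6, 20.8]
grip_width: 0.0193
finger_force: 43.7
```

{"name": "arm_command", "arguments": {"plan": [[[0, 0, 0, 0], [0, 0, 0, 0], [0, 0, 0, 0], [0, 0, 0.1, 0], [0, 0, 0.1, 0], [0, 0, 0.1, 0], [0, 0, 0.1, 0]]], "jaw": 3.2, "grip_force": 20}}

```text
time_s: 24.23
ee_pos: [0.5445, -0.1895, 0.1206]
tool_rot: [3.141, 0.0, -1.58]
wrist_force: [-0.1, 0.9, -0.6]
grip_width: 0.0323
finger_force: 0.0
```

```bash
python3 -c "
from dial import *
look('s7')
c=cam('top');t=vision.camera('top');cv2.imwrite('pics/t7.png',t)"
```

```text
{'time_s': np.float64(24.2333), 'ee_pos': array([ 0.5445, -0.1895,  0.1206]), 'wrist_force': array([-0.087 ,  0.9084, -0.5813]), 'torque': array([-0.0274, -0.0062,  0.0549]), 'finger_force': np.float64(0.0)}
{'c': array([400. , 340.5]), 'size': array([328, 321], dtype=int32), 'mark': -0.326, 'pointer': 0.002, 'prof': array([ 97.,  95.,  95.,  96.,  96.,  94.,  88.,  69.,  37.,  43.,  75.,
        91., 103., 109., 108., 111., 114.], dtype=float32)}
R edge [(170, np.int64(623)), (200, np.int64(622)), (240, np.int64(619)), (280, np.int64(617)), (320, np.int64(625))]
330 dark 404 38 red None
342 dark 407 35 red None
354 dark 403 36 red None
366 dark 400 35 red None
378 dark 399 39 red None
390 dark 240 47 red None
402 dark 240 37 red None
414 dark 240 31 red None
426 dark 396 25 red None
438 dark 399 23 red [354 371]
450 dark 401 28 red [351 373]
462 dark 401 31 red [344 371]
474 dark 401 32 red [342 369]
486 dark 401 26 red [343 368]
498 dark 306 38 red None
```

The gauge stands level again, about 17–20 mm to +y of the TCP. I'll regrip there at 20 N.

{"name": "arm_command", "arguments": {"plan": [[[0, 0.6, 0, 0], [0, 1.2, 0, 0], [0, 1.7, 0, 0], [0, 1.7, 0, 0], [0, 1.7, 0, 0]]]}}

```text
time_s: 24.75
ee_pos: [0.5447, -0.1719, 0.1208]
tool_rot: [-3.142, -0.0, -1.579]
wrist_force: [-0.4, 0.6, 0.1]
grip_width: 0.0321
finger_force: 0.0
```

{"name": "arm_command", "arguments": {"plan": [[[0, 0, 0, 0], [0, 0, 0, 0], [0, 0, 0, 0], [0, 0, 0, 0], [0, 0, 0, 0], [0, 0, 0, 0]]], "jaw": 1, "grip_force": 20}}

```text
time_s: 25.25
ee_pos: [0.5448, -0.1725, 0.1209]
tool_rot: [-3.141, 0.0, -1.58]
wrist_force: [0.6, 0.8, 0.3]
grip_width: 0.02
finger_force: 21.8
```

```bash
python3 -c "
from dial import *
look('s8')"
```

```text
{'time_s': np.float64(25.25), 'ee_pos': array([ 0.5448, -0.1725,  0.1209]), 'wrist_force': array([0.5835, 0.8471, 0.3323]), 'torque': array([ 0.1502, -0.2002, -0.0221]), 'finger_force': np.float64(21.8184)}
{'c': array([328. , 324.5]), 'size': array([324, 319], dtype=int32), 'mark': -0.317, 'pointer': 0.002, 'prof': array([105.,  99.,  91.,  89.,  91.,  94.,  91.,  64.,  40.,  42.,  67.,
        98., 113., 118., 117., 117., 114.], dtype=float32)}
R edge [(170, np.int64(549)), (200, np.int64(552)), (240, np.int64(548)), (280, np.int64(548)), (320, np.int64(546))]
330 dark 316 35 red None
342 dark 323 33 red None
354 dark 327 34 red None
366 dark 328 32 red None
378 dark 328 32 red None
390 dark 329 26 red None
402 dark 330 27 red None
414 dark 332 26 red [290 296]
426 dark 328 27 red [282 305]
438 dark 327 31 red [276 304]
450 dark 327 47 red [274 299]
462 dark 326 56 red [272 295]
474 dark 417 50 red [273 293]
486 dark 240 40 red None
498 dark 295 39 red None
```

{"name": "arm_command", "arguments": {"plan": [[[0, 0, 1, 0], [0, 0, 3, 0], [0, 0, 5.5, 0], [0, 0, 8, 0], [0, 0.5, 10, 0], [0, 1.8, 11, 0], [0, 3.8, 11, 0], [0, 6, 11, 0], [0, 8.4, 11, 0], [0, 10.8, 11, 0]]]}}

```text
time_s: 26.13
ee_pos: [0.5435, -0.0627, 0.2295]
tool_rot: [3.139, 0.001, -1.58]
wrist_force: [0.6, -0.4, -3.1]
grip_width: 0.0196
finger_force: 21.3
```

{"name": "arm_command", "arguments": {"plan": [[[0, 2, 0, 0], [0, 3.4, 0, 0], [0, 4.2, 0, 0], [0, 4.4, 0, 0], [0, 4.4, -0.6, 0], [0, 4.4, -1.4, 0], [0, 4.4, -2, 0], [0, 4.4, -2.4, 0], [0, 4.4, -2.6, 0], [0, 4.4, -2.6, 0]]]}}

```text
time_s: 26.97
ee_pos: [0.5441, -0.0209, 0.204]
tool_rot: [3.14, -0.0, -1.581]
wrist_force: [-0.8, -0.7, -3.4]
grip_width: 0.0197
finger_force: 21.5
```

{"name": "arm_command", "arguments": {"plan": [[[0, 0, -0.1, 0], [0, 0, -0.2, 0], [0, 0, -0.3, 0], [0, 0, -0.4, 0], [0, 0, -0.45, 0], [0, 0, -0.45, 0], [0, 0, -0.45, 0], [0, 0, -0.45, 0]]]}}

```text
time_s: 27.63
ee_pos: [0.5449, -0.0205, 0.2008]
tool_rot: [-3.141, -0.0, -1.58]
wrist_force: [-0.9, -0.4, -0.1]
grip_width: 0.0199
finger_force: 21.8
```

```bash
python3 -c "
from dial import *
look('s9')"
```

```text
{'time_s': np.float64(27.6333), 'ee_pos': array([ 0.5449, -0.0205,  0.2008]), 'wrist_force': array([-0.8678, -0.4376, -0.0549]), 'torque': array([-0.2717,  0.2753, -0.0091]), 'finger_force': np.float64(21.8498)}
{'c': array([328. , 323.5]), 'size': array([324, 321], dtype=int32), 'mark': -0.323, 'pointer': 0.001, 'prof': array([109., 101.,  89.,  83.,  86.,  96.,  99.,  66.,  24.,  35.,  68.,
        95., 114., 111., 105., 106., 105.], dtype=float32)}
R edge [(170, np.int64(550)), (200, np.int64(550)), (240, np.int64(551)), (280, np.int64(549)), (320, np.int64(550))]
330 dark 334 26 red None
342 dark 325 33 red None
354 dark 327 25 red None
366 dark 327 19 red None
378 dark 327 17 red None
390 dark 327 15 red None
402 dark 329 17 red None
414 dark 332 6 red None
426 dark 328 15 red [278 304]
438 dark 327 19 red [276 304]
450 dark 326 18 red [274 297]
462 dark 327 21 red [268 295]
474 dark 240 44 red [269 293]
486 dark 257 38 red None
498 dark 280 38 red None
```

{"name": "arm_command", "arguments": {"plan": [[[0, 0, -0.1, 0], [0, 0, -0.2, 0], [0, 0, -0.3, 0], [0, 0, -0.35, 0], [0, 0, -0.35, 0], [0, 0, -0.35, 0], [0, 0, -0.35, 0], [0, 0, -0.35, 0]]]}}

```text
time_s: 28.35
ee_pos: [0.5449, -0.0205, 0.1972]
tool_rot: [-3.141, -0.0, -1.58]
wrist_force: [-1.3, -0.4, 3.7]
grip_width: 0.0197
finger_force: 22.3
```

{"name": "arm_command", "arguments": {"plan": [[[0, -0.2, 0, 0], [0, -0.4, 0, 0], [0, -0.6, -0.01, 0], [0, -0.8, -0.02, 0], [0, -1, -0.03, 0], [0, -1.2, -0.05, 0], [0, -1.4, -0.07, 0], [0, -1.6, -0.09, 0], [0, -1.85, -0.11, 0], [0, -2.08, -0.14, 0]]]}}

```text
time_s: 29.18
ee_pos: [0.5447, -0.0415, 0.1954]
tool_rot: [-3.141, -0.0, -1.58]
wrist_force: [-0.5, 0.9, 2.1]
grip_width: 0.0196
finger_force: 22.6
```

{"name": "arm_command", "arguments": {"plan": [[[0, 0, 0, 0], [0, 0, 0, 0], [0, 0, 0, 0], [0, 0, 0, 0], [0, 0, 0, 0], [0, 0, 0, 0], [0, 0, 0, 0], [0, 0, 0, 0], [0, 0, 0, 0], [0, 0, 0, 0]]]}}

```text
time_s: 30.02
ee_pos: [0.5446, -0.0414, 0.1954]
tool_rot: [-3.142, -0.0, -1.58]
wrist_force: [0.2, -1.0, 2.3]
grip_width: 0.0198
finger_force: 22.6
```

```bash
python3 -c "
from dial import *
look('s10')"
```

```text
{'time_s': np.float64(30.0167), 'ee_pos': array([ 0.5446, -0.0414,  0.1954]), 'wrist_force': array([ 0.2456, -1.004 ,  2.3335]), 'torque': array([-0.12  , -0.0187, -0.0027]), 'finger_force': np.float64(22.6102)}
{'c': array([373. , 317.5]), 'size': array([322, 317], dtype=int32), 'mark': -0.148, 'pointer': 0.021, 'prof': array([ 96.,  99., 107., 109.,  99.,  87.,  83.,  69.,  33.,  26.,  53.,
        81., 104., 113., 117., 121., 119.], dtype=float32)}
R edge [(170, np.int64(584)), (200, np.int64(588)), (240, np.int64(595)), (280, np.int64(599)), (320, np.int64(606))]
330 dark 368 23 red None
342 dark 372 29 red None
354 dark 375 25 red None
366 dark 376 20 red None
378 dark 376 16 red None
390 dark 375 19 red None
402 dark 376 20 red None
414 dark 378 16 red [348 362]
426 dark 374 18 red [345 367]
438 dark 374 18 red [342 367]
450 dark 374 19 red [338 368]
462 dark 374 15 red [337 368]
474 dark 374 30 red [339 361]
486 dark 298 40 red None
498 dark 346 35 red None
```

It follows without slipping (roll 0.147). I'll rock the remaining ~0.12 rad.

{"name": "arm_command", "arguments": {"plan": [[[0, -0.2, -0.03, 0], [0, -0.4, -0.06, 0], [0, -0.6, -0.1, 0], [0, -0.8, -0.14, 0], [0, -1, -0.18, 0], [0, -1.2, -0.22, 0], [0, -1.35, -0.26, 0], [0, -1.5, -0.29, 0], [0, -1.6, -0.31, 0], [0, -1.63, -0.32, 0]]]}}

```text
time_s: 30.9
ee_pos: [0.5446, -0.0577, 0.1921]
tool_rot: [3.141, 0.0, -1.58]
wrist_force: [-1.0, 1.0, 2.1]
grip_width: 0.0193
finger_force: 22.8
```

{"name": "arm_command", "arguments": {"plan": [[[0, 0, 0, 0], [0, 0, 0, 0], [0, 0, 0, 0], [0, 0, 0, 0], [0, 0, 0, 0], [0, 0, 0, 0], [0, 0, 0, 0], [0, 0, 0, 0], [0, 0, 0, 0], [0, 0, 0, 0]]]}}

```text
time_s: 31.73
ee_pos: [0.5446, -0.0575, 0.1922]
tool_rot: [3.141, 0.0, -1.58]
wrist_force: [-0.8, 0.7, 2.1]
grip_width: 0.0197
finger_force: 22.8
```

{"name": "arm_command", "arguments": {"plan": [[[0, 0, 0, 0], [0, 0, 0, 0], [0, 0, 0, 0], [0, 0, 0, 0], [0, 0, 0, 0], [0, 0, 0, 0], [0, 0, 0, 0], [0, 0, 0, 0]]]}}

```text
time_s: 32.4
ee_pos: [0.5446, -0.0575, 0.1922]
tool_rot: [3.142, 0.0, -1.58]
wrist_force: [-0.3, 1.3, 3.4]
grip_width: 0.0197
finger_force: 22.8
```

```bash
python3 -c "
from dial import *
look('s11')
s=arm.read_state();y=s['tool_rot'][2]+np.pi/2
r,*_=dial(cv2.imread('pics/s11.png'),s['ee_pos'],y)
g=cv2.GaussianBlur(r,(0,0),1)
for v in (425,440,455,470): print(v,[tuple(int(x) for x in g[v,u]) for u in range(352,428,5)])"
```

```text
{'time_s': np.float64(32.4), 'ee_pos': array([ 0.5446, -0.0575,  0.1922]), 'wrist_force': array([-0.2815,  1.2894,  3.3973]), 'torque': array([0.3689, 0.1438, 0.0213]), 'finger_force': np.float64(22.7744)}
{'c': array([411.5, 309.5]), 'size': array([323, 319], dtype=int32), 'mark': -0.088, 'pointer': -0.001, 'prof': array([108., 105., 100.,  99., 105., 105.,  82.,  46.,  23.,  31.,  63.,
        89., 102., 113., 116., 110., 111.], dtype=float32)}
R edge [(170, np.int64(614)), (200, np.int64(622)), (240, np.int64(633)), (280, np.int64(639)), (320, np.int64(639))]
330 dark 412 31 red None
342 dark 240 37 red None
354 dark 241 33 red None
366 dark 413 36 red None
378 dark 411 27 red None
390 dark 410 16 red None
402 dark 409 8 red None
414 dark 411 9 red None
426 dark 411 23 red [396 402]
438 dark 410 28 red [393 402]
450 dark 412 32 red [391 405]
462 dark 305 44 red [391 409]
474 dark 325 44 red None
486 dark 386 35 red None
498 dark 346 52 red None
425 [(120, 122, 125), (120, 122, 125), (121, 123, 126), (121, 123, 127), (120, 122, 126), (119, 121, 120), (104, 106, 110), (86, 89, 109), (68, 71, 106), (44, 46, 84), (24, 25, 56), (14, 13, 31), (16, 15, 21), (36, 36, 35), (66, 67, 66), (94, 95, 98)]
440 [(125, 127, 131), (125, 126, 130), (123, 125, 128), (122, 124, 127), (123, 124, 126), (127, 128, 128), (113, 114, 123), (86, 87, 114), (56, 58, 101), (34, 35, 80), (21, 22, 57), (15, 15, 36), (22, 21, 28), (49, 48, 48), (88, 89, 89), (121, 123, 127)]
455 [(93, 93, 96), (100, 100, 103), (105, 106, 109), (110, 112, 114), (119, 121, 122), (130, 132, 132), (116, 118, 126), (80, 82, 110), (43, 44, 91), (23, 24, 78), (20, 21, 69), (19, 20, 50), (25, 25, 35), (48, 47, 44), (81, 82, 80), (111, 113, 116)]
470 [(56, 56, 57), (58, 59, 60), (60, 59, 60), (61, 61, 61), (66, 66, 65), (75, 76, 76), (77, 79, 82), (66, 68, 79), (46, 47, 70), (33, 33, 64), (32, 32, 64), (33, 33, 62), (39, 39, 59), (50, 50, 58), (66, 66, 67), (77, 79, 79)]
```

```bash
cat > sub.py <<'E'
from dial import *
def sub(f,tcp,yaw):
    im=cv2.imread(f"pics/{f}.png");r,reds,best=dial(im,tcp,yaw)
    b=min(best,key=lambda b:abs(b[1][2]-310)+abs(b[1][3]-305)+np.linalg.norm(b[0]-[350,317])/3)[1];c=np.array([b[0]+b[2]/2,b[1]+b[3]/2])
    F=r.astype(float);R_,G=F[...,2],F[...,1];x=np.arange(640)
    v0=int(c[1])
    rw=np.clip(R_-G-12,0,None);rw[:, :int(c[0]-90)]=0;rw[:,int(c[0]+60):]=0;rw[:v0+80]=0;rw[v0+185:]=0
    w=rw.sum();rc=((rw.sum(0)*x).sum()/w,(rw.sum(1)*x).sum()/w)
    ps=[]
    for v in range(v0+35,v0+140,5):   # pointer: darkness of red channel within +-25 of centre
        u0=int(c[0]);k=np.arange(u0-14,u0+34);d=np.clip(60-R_[v,k],0,None)
        if d.sum()>100: ps.append((v,(d*k).sum()/d.sum()))
    ps=np.array(ps);pf=np.polyfit(ps[:,0],ps[:,1],1)
    pv=np.polyval(pf,rc[1]);th=yaw-np.arctan2(-.51-tcp[1],1.542-tcp[0])
    print(f,"tan",round(np.tan(th),2),"c",c,"red",np.round(rc,1),"ptr@red",round(pv,1),"slope",round(pf[0],3),"diff mm",round((rc[0]-pv)/4,2))
T={"s5":[.5447,-.0219,.2004],"s7":[.5445,-.1895,.1206],"s8":[.5448,-.1725,.1209],"s9":[.5449,-.0205,.2008],"s4full":[.5446,-.0178,.2003],"s10":[.5446,-.0414,.1954],"s11":[.5446,-.0575,.1922]}
if __name__=="__main__":
    for k,t in T.items(): sub(k,t,-.0094)
    for k,t in {"scene0":[.557,-.292,.121],"s1full":[.5412,-.0186,.2498],"s2full":[.5448,-.0179,.2004]}.items(): sub(k,t,.49)
E
python3 sub.py
```

```text
s5 tan 0.48 c [337.  330.5] red [298.4 450.9] ptr@red 339.5 slope 0.084 diff mm -10.27
s7 tan 0.31 c [400.  340.5] red [358.9 462.7] ptr@red 400.8 slope 0.015 diff mm -10.48
s8 tan 0.33 c [328.  324.5] red [288.2 445.6] ptr@red 328.3 slope -0.006 diff mm -10.03
s9 tan 0.48 c [328.  323.5] red [285.7 446.4] ptr@red 327.8 slope 0.001 diff mm -10.52
s4full tan 0.48 c [340. 328.] red [301.2 452.4] ptr@red 340.1 slope -0.0 diff mm -9.72
s10 tan 0.46 c [373.5 317.5] red [352.3 445.5] ptr@red 375.8 slope -0.011 diff mm -5.87
s11 tan 0.44 c [411.5 309.5] red [397.  443.5] ptr@red 410.8 slope -0.026 diff mm -3.44
scene0 tan 0.86 c [339.  332.5] red [293.4 453.6] ptr@red 340.6 slope 0.031 diff mm -11.82
s1full tan 1.39 c [338.5 333.5] red [292.1 455.5] ptr@red 342.9 slope -0.015 diff mm -12.71
s2full tan 1.39 c [338.5 333. ] red [290.6 454.5] ptr@red 344.2 slope -0.001 diff mm -13.4
```

Combining the frames, parallax-corrected, the mark is at about -0.28 and the roll is now 0.271. One small final nudge, then let it settle.

{"name": "arm_command", "arguments": {"plan": [[[0, -0.05, -0.01, 0], [0, -0.1, -0.02, 0], [0, -0.15, -0.03, 0], [0, -0.18, -0.04, 0], [0, -0.18, -0.04, 0], [0, -0.18, -0.04, 0], [0, -0.18, -0.04, 0], [0, -0.18, -0.04, 0], [0, -0.18, -0.04, 0], [0, -0.18, -0.04, 0]]]}}

```text
time_s: 33.28
ee_pos: [0.5446, -0.0593, 0.1918]
tool_rot: [3.142, -0.0, -1.58]
wrist_force: [-1.1, 0.3, 3.0]
grip_width: 0.0197
finger_force: 22.8
```

{"name": "arm_command", "arguments": {"plan": [[[0, 0, 0, 0], [0, 0, 0, 0], [0, 0, 0, 0], [0, 0, 0, 0], [0, 0, 0, 0], [0, 0, 0, 0], [0, 0, 0, 0], [0, 0, 0, 0], [0, 0, 0, 0], [0, 0, 0, 0]]]}}

```text
time_s: 34.12
ee_pos: [0.5446, -0.0593, 0.1918]
tool_rot: [3.142, 0.0, -1.58]
wrist_force: [-0.5, 0.1, 3.0]
grip_width: 0.0198
finger_force: 22.8
```

```bash
python3 -c "
from dial import *
look('s12')
s=arm.read_state();y=s['tool_rot'][2]+np.pi/2
from sub import sub
sub('s12',s['ee_pos'],y)
def edge(f,t,y,rows):
    r,*_=dial(cv2.imread(f'pics/{f}.png'),t,y);g=cv2.GaussianBlur(r,(0,0),1)
    for v in rows: print(f,v,[(u,int(g[v,u][1]),int(g[v,u][2])-int(g[v,u][1])) for u in range(376,432,4)])
edge('s12',s['ee_pos'],y,(440,455,462,470))
# wheel check from top
t=vision.camera('top');cv2.imwrite('pics/t12.png',t)"
```

```text
{'time_s': np.float64(34.1167), 'ee_pos': array([ 0.5446, -0.0593,  0.1918]), 'wrist_force': array([-0.4659,  0.0891,  3.0104]), 'torque': array([0.272 , 0.0868, 0.047 ]), 'finger_force': np.float64(22.7662)}
{'c': array([416.5, 307.5]), 'size': array([325, 319], dtype=int32), 'mark': -0.116, 'pointer': -0.019, 'prof': array([113., 115., 113., 107., 104.,  98.,  79.,  45.,  28.,  43.,  73.,
        96., 101., 104., 109., 107., 105.], dtype=float32)}
R edge [(170, np.int64(617)), (200, np.int64(625)), (240, np.int64(637)), (280, np.int64(639)), (320, np.int64(639))]
330 dark 416 24 red None
342 dark 415 23 red None
354 dark 415 32 red None
366 dark 247 34 red None
378 dark 414 35 red None
390 dark 415 23 red None
402 dark 417 17 red [399 402]
414 dark 413 23 red [397 406]
426 dark 413 28 red [397 406]
438 dark 413 29 red [397 406]
450 dark 412 29 red [397 406]
462 dark 413 37 red [399 407]
474 dark 323 42 red None
486 dark 396 35 red None
498 dark 359 54 red None
s12 tan 0.44 c [416.5 307.5] red [400.4 434.2] ptr@red 414.2 slope -0.023 diff mm -3.44
s12 440 [(376, 124, 4), (380, 127, 1), (384, 130, -1), (388, 122, 3), (392, 96, 22), (396, 65, 45), (400, 37, 55), (404, 19, 46), (408, 15, 26), (412, 19, 10), (416, 30, 3), (420, 47, 1), (424, 72, 0), (428, 96, 1)]
s12 455 [(376, 113, 2), (380, 119, 1), (384, 126, 1), (388, 121, 6), (392, 98, 21), (396, 68, 39), (400, 39, 48), (404, 22, 42), (408, 19, 24), (412, 23, 8), (416, 34, 2), (420, 51, 0), (424, 71, -1), (428, 88, 0)]
s12 462 [(376, 93, 1), (380, 97, 1), (384, 103, 1), (388, 101, 4), (392, 87, 14), (396, 66, 28), (400, 42, 37), (404, 27, 36), (408, 23, 25), (412, 26, 11), (416, 37, 3), (420, 52, 0), (424, 67, -1), (428, 79, -1)]
s12 470 [(376, 66, 1), (380, 68, 0), (384, 71, 0), (388, 73, 1), (392, 69, 6), (396, 60, 14), (400, 47, 20), (404, 36, 22), (408, 32, 18), (412, 33, 10), (416, 40, 5), (420, 52, 1), (424, 63, -2), (428, 71, -2)]
```

The edges of the mark are now vertical, so the mark hangs plumb. The pointer lies on it once parallax is allowed for, and the stud is pressed about 6 mm. Handing in.

```bash
python3 -c "
from station import arm
print(arm.job_done())"
```

```text
the job is handed in; nothing more can be done
None
```

I handed the job in at about 34 s: the wheel is at the yellow post, and the gauge is held still on the stud (pressed about 6 mm by my estimate, not bottomed), rolled about 0.28 rad. The pointer reads on the red mark to within roughly 0.03 rad, judged from the oblique scene camera. My first try at rocking let the foot slide, so I set the gauge down on free bench, regripped it at 20 N, stood it level on the stud again and rocked from there.

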